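# Click the fixation-light stand round to the blue stop

### The arm

A 6-joint arm with a two-finger parallel gripper is mounted at the origin on a cart in front of the work surface, level with it; the furniture and walls round the work are solid. World frame = base frame: x ahead of the robot, y to its left, z up, the work surface at z = 0. Lengths are in m, angles in rad, forces in N, time in s.
With the tool pointing down it reaches from about 0.325 to 0.775 m from the base axis. Payload 5.5 kg.
Tool frame: the origin (TCP) lies at the very end of the fingers, on their centre line; the grasp point (between the pads) lies 19 mm behind it; z points along the fingers, y is the line along which they close (so a half turn about z gives the same grasp; the last joint's range is limited). The gripper opens to 88 mm and grips with 3 to 60 N. Pads are 20 mm wide; open, the fingers measure 115 mm over their backs; the gripper's body (75 mm by 178 mm) begins 61 mm behind the grasp point.
Start: joints at [1.235, 0.091, 1.231, -0, 1.82, -0.057], TCP at [0.165, 0.577, 0.223] pointing down, gripper open.
Joint ranges: [-2.87, 2.87], [-0.86, 2.18], [0.17, 2.46], [-1.51, 4.65], [0.06, 2.69], [-2.65, 2.65]. Speed limits (rad/s): [2.57, 2.57, 3.01, 3.14, 3.14, 3.14].

### API

Orientations are given as a unit quaternion [x, y, z, w].
In Python, from rig import bot, get_image, calibration, nets, readout gives the robot as it stands. Calls block until the motion is done:
- bot.movep(position, orientation): joint-space move of the TCP to a pose.
- bot.servo_line(position, rotation=None, speed=0.15, until_force=None): straight line of the TCP; rotation=None keeps the orientation; speed is the mean speed in m/s. With until_force (N) it stops when the force on the tool has changed by that much, and returns True; else False.
- bot.movej(angles): joint-space move.
- bot.gripper_open() and bot.grasp(): open the fingers fully, or close them until they stop; the grip force is fixed at half the most.
- bot.dwell(seconds).
- bot.ik(position, orientation): joint angles nearest the present ones, or None.
- get_image(name): name is "scene" or "top" or "wrist"; returns (picture, depth): 384x512x3 uint8, red, green, blue; 384x512 float32, m along the optical axis (not along the pixel's ray), 0 where there is no reading.
- calibration(name): a dict with "fx", "fy", "cx", "cy" (pixels), "xyz" and "rotation" of the camera in the world; the wrist camera has in their place "hand_eye" (4x4, takes a point from camera to tool coordinates, whose origin is the TCP and whose axes are the flange's). Camera axes: x right, y down, z forward; pixel columns grow to the right and rows downward; lengths in m; the calibration is good to about 2 mm. A picture is of the moment at which its call begins: read the wrist's pose just before it. calibration takes no time and is no camera call.
A pose or a line that the arm cannot do raises bot.MotionError and nothing moves.
- bot.close_job(): hands the job in; it is judged then, once.
Trained networks look in the newest picture that a camera, given by its name, has taken for a name from the list of things; names that differ only in an ending like _2 or _b are one class to them, and where a whole thing is asked for, a point or a joint stands for the part that bears it (a point fixed in the world has none). Each returns a list of dicts, best first, with "score" (0 to 1); they miss things now and then, are a little off and sometimes report something else, mostly with a low value. They report only what shows in the picture. A call takes as long as a camera call.
- nets.search_frame(camera, thing): "location" ([row, column] in pixels, amid what is visible of it).
Readings, each from a call of its own:
- readout.read_t(): time.
- readout.read_qpos(): joint angles.
- readout.read_joint_velocities(): joint speeds.
- readout.read_joint_efforts(): joint torques, N m.
- readout.read_ee_pos(): TCP position.
- readout.read_orientation(): TCP orientation.
- readout.read_contact_force(): force on the tool from outside, world axes, zero at the start.
- readout.read_torque(): the same for the moment, N m.
- readout.read_gripper_width(): finger opening in m.
- readout.read_finger_force(): force on a finger pad.
Only numpy, scipy, OpenCV 4.12 (cv2) and the standard library are available. Lean on these libraries where they do the work, as an engineer would, in place of code of your own. Each camera call takes 0.05 s, during which the arm holds its last target. There are 200 camera calls.

### The job

Set the fixation-light stand for the next patient: its swivel top clicks in fixed steps. Turn it round, counting the clicks, until the light arm has clicked in at the stop marked by the blue stud, then let go.

Things in the scene. Friction and masses are not known exactly. Their poses are not given: they have to be found in the camera images.
- swivel (a joint): Angle of the swivel top on its white base (rad), growing counter-clockwise seen from above; at 0 the arm points straight away from the metal block on the base. Spring click stops every 22.5 degrees (0.3927 rad), from -4 to +4 steps; end stops 8 degrees beyond. Turning over a click takes about 0.2 N m; let go it snaps to the nearer stop (it can hang within 3 degrees of midway). Starts in stop 0.
- grip (a point): On the swivel's upright axis, in its black grip bar, 68 mm above the table. Bar: 60 mm long, 14 thick, free from 46 to 87 mm above the table; turns with the swivel. Frame: x along the bar towards the light arm, y across it, z up. Below: grey disc 94 mm wide, its top at 46 mm; white light arm with orange lamp, reaching 80 mm from the axis, top 49 mm up.
- aim (a point): The spot the light arm points at: 84 mm from the swivel's axis along the arm, 24 mm above the table, on the circle where the studs stand; turns with the swivel. The round white base below (190 mm wide, 20 mm high, with an 18 mm high metal block on it) is fixed to the table. A tall chin-rest frame stands at the front edge of the table to the right, between the arm at its start and the stand.
- stud_blue: Blue marker stud fixed in the base, 13 mm wide, 9 mm high, 84 mm from the swivel's axis; origin at the centre of its underside, 20 mm above the table. It marks the stop to set. A yellow, a green and a red stud of the same shape mark other stops; which colour stands at which of the stops -3, -2, +2 and +3 varies.

How it is judged:
By the outcome, as a careful person would: the job done as asked, in the order asked, and still so for the second after the job is handed in, with the robot touching nothing.
It also fails if it takes over 32 s, if anything falls off the work surface, if the arm or the gripper's body presses on something with over 40 N, if the wrist force passes 120 N, or if a joint passes its speed limit or range.

## Working session

There is one attempt and no reset: what is moved stays moved. The work goes in short steps, each a Python script; the robot and the scene stay as the last script left them, time stands still between calls to the robot, and variables do not carry over. Pictures are saved under pics/ and viewed, at most 10 in all, crops included, and the job is handed in when it is done.

```bash
mkdir -p pics; cat > h.py <<'E'
import numpy as np, cv2
from rig import bot, get_image, calibration, nets, readout
from scipy.spatial.transform import Rotation as R
def rot(c):
    r=np.array(c["rotation"],float)
    return r if r.shape==(3,3) else R.from_quat(r).as_matrix()
def world(name,px,depth,z=None):
    """pixel [row,col] -> world, by depth or by the plane z"""
    c=calibration(name); r,k=px
    ray=rot(c)@np.array([(k-c["cx"])/c["fx"],(r-c["cy"])/c["fy"],1])
    o=np.array(c["xyz"])
    s=(z-o[2])/ray[2] if z is not None else np.median(depth[int(r)-1:int(r)+2,int(k)-1:int(k)+2])
    return o+s*ray
E
python3 - <<'E'
from h import *
for n in("top","scene"):
    im,d=get_image(n); cv2.imwrite(f"pics/{n}1.png",im[:,:,::-1])
    print(n,calibration(n))
    for t in("swivel","grip","aim","stud_blue"):
        for q in nets.search_frame(n,t)[:3]:
            print(t,q,world(n,q["location"],d).round(4))
E
```

```text
top {'fx': 450.28126452238575, 'fy': 450.28126452238575, 'cx': 260.0785787976097, 'cy': 198.0107888055446, 'xyz': array([0.3857897 , 0.01461332, 0.89803217]), 'rotation': array([-0.63253625,  0.76756634, -0.07806854,  0.06815508])}
swivel {'location': [222.6, 233.8], 'score': 0.6} [0.5187 0.0424 0.0865]
grip {'location': [221.7, 233.4], 'score': 0.74} [0.5203 0.0428 0.0874]
aim {'location': [224.2, 237.2], 'score': 0.61} [0.5207 0.0379 0.0483]
scene {'fx': 480.0503209021883, 'fy': 480.0503209021883, 'cx': 251.16164799788302, 'cy': 197.15742808865906, 'xyz': array([0.08187122, 0.55132858, 0.51744871]), 'rotation': array([-0.31432394,  0.8192259 , -0.45003367,  0.16594904])}
swivel {'location': [224.1, 247.6], 'score': 0.61} [0.5173 0.0627 0.0439]
grip {'location': [221.8, 252.1], 'score': 0.67} [0.5106 0.0589 0.0498]
aim {'location': [225.5, 248.2], 'score': 0.8} [0.5143 0.0646 0.0434]
```

```bash
python3 -c "
import cv2
a=cv2.imread('pics/top1.png');b=cv2.imread('pics/scene1.png')
f=lambda a,r,c:cv2.resize(a[r-75:r+75,c-100:c+100],(400,300),interpolation=cv2.INTER_CUBIC)
cv2.imwrite('pics/c1.png',cv2.vconcat([cv2.hconcat([cv2.resize(a,(400,300)),cv2.resize(b,(400,300))]),cv2.hconcat([f(a,222,234),f(b,224,248)])]))"
```

```text
(no output)
```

View pics/c1.png

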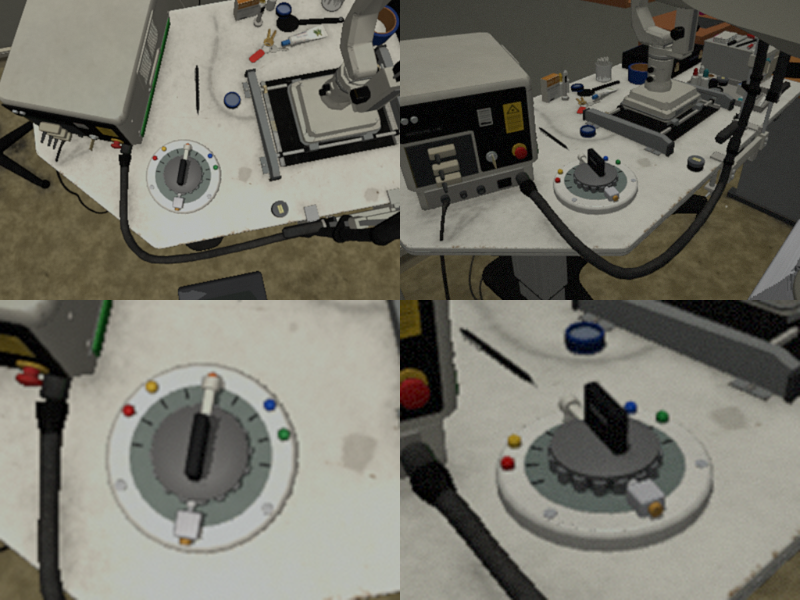

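The stand is seen at about (222,234) in the top image. The arm points up in the image, with blue at about (199,269), clockwise of it by about 47°, so probably stop -2. Green is next at -3, with yellow and red on the + side. I'll compute the angle exactly and map the obstacle heights.

```bash
python3 - <<'E'
from h import *
H=np.zeros((600,800),np.float32)  # 2mm/px; row: x 1.0->-0.2, col: y .8->-.8
for n in("top","scene"):
    im,d=get_image(n);c=calibration(n)
    v,u=np.mgrid[:384,:512]
    P=np.stack([(u-c["cx"])/c["fx"]*d,(v-c["cy"])/c["fy"]*d,d],-1)@rot(c).T+c["xyz"]
    ok=d>0
    r=((1-P[...,0])/.002).astype(int);k=((.8-P[...,1])/.002).astype(int)
    ok&=(r>=0)&(r<600)&(k>=0)&(k<800)
    np.maximum.at(H,(r[ok],k[ok]),P[...,2][ok])
    if n=="top":
        hsv=cv2.cvtColor(im,cv2.COLOR_RGB2HSV).astype(int)
        reg=np.zeros((384,512),bool);reg[170:275,180:290]=1
        s=reg&(hsv[...,1]>110)&(hsv[...,2]>70)
        N,L,st,ce=cv2.connectedComponentsWithStats(s.astype(np.uint8))
        for i in range(1,N):
            if st[i,4]>4:
                m=L==i;print(ce[i][::-1].round(1),st[i,4],im[m].mean(0).round(),world(n,ce[i][::-1],d,z=.027).round(4))
        bar=(abs(P[...,2]-.087)<.006)&reg&(im.max(-1)<90)
        b=P[bar][:,:2];print("bar",bar.sum(),b.mean(0),P[bar][:,2].mean());w,V=np.linalg.eigh(np.cov(b.T));print(V[:,1],np.degrees(np.arctan2(V[1,1],V[0,1])))
        disc=(abs(P[...,2]-.020)<.003)&reg
        pts=P[disc][:,:2].astype(np.float32);print("base",cv2.minEnclosingCircle(pts),pts.mean(0))
np.save("H.npy",H)
G=cv2.dilate(H,np.ones((4,4)))
V=cv2.applyColorMap((np.clip(G/.5,0,1)*255).astype(np.uint8),cv2.COLORMAP_JET)
for x in np.arange(0,1,.2):cv2.putText(V,f"x{x:.1f}",(0,int((1-x)/.002)),0,.4,(255,255,255))
for y in np.arange(-.6,.8,.2):cv2.putText(V,f"y{y:.1f}",(int((.8-y)/.002),595),0,.4,(255,255,255))
cv2.imwrite("pics/h1.png",V)
E
```

```text
[190.  209.4] 25 [155. 127.  50.] [0.602  0.0804 0.027 ]
[199.  268.3] 24 [ 36.  63. 125.] [ 0.5618 -0.0309  0.027 ]
[201.9 197.8] 23 [134.  35.  32.] [0.5827 0.1069 0.027 ]
[213.8 275.2] 20 [ 42. 104.  55.] [ 0.5301 -0.0385  0.027 ]
[267.2 225.8] 13 [140. 106.  56.] [0.4465 0.075  0.027 ]
bar 259 [0.52975605 0.04813232] 0.08677476124595673
[-0.88007325 -0.47483794] -151.6512011228742
base ((0.5451055765151978, 0.05868951603770256), 0.11804690957069397) [0.52191645 0.04390213]
```

View pics/h1.png

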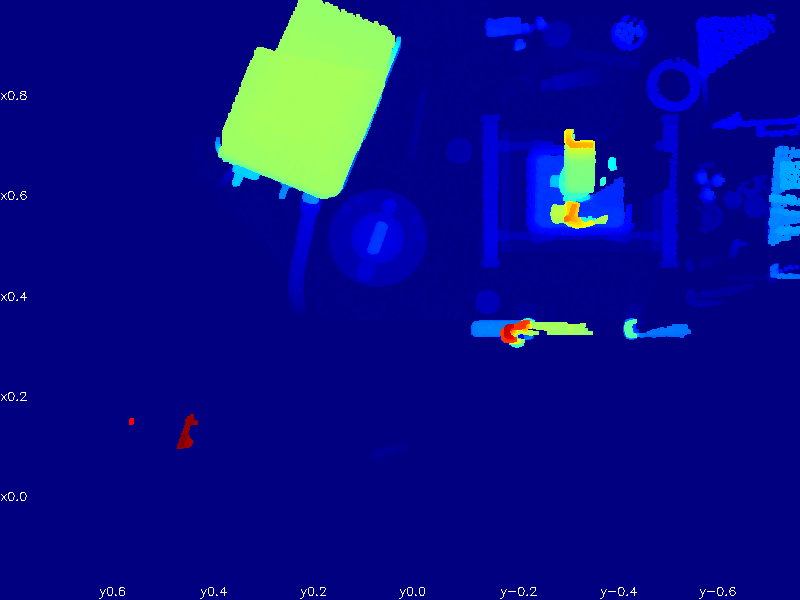

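View pics/scene1.png

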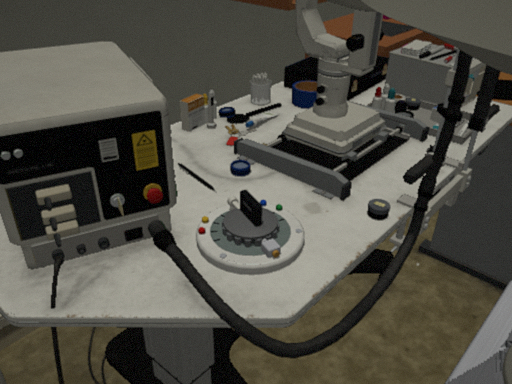

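The height map shows the box (about 0.27 m high) at x>0.60, y 0.03–0.38, the chin-rest at x≈0.33, y<-0.12, and the bar pointing about -25°. The bar fit was polluted by hose pixels, so I'll refit locally.

```bash
python3 - <<'E'
from h import *
from scipy.optimize import least_squares
S=np.array([[.602,.0804],[.5827,.1069],[.5618,-.0309],[.5301,-.0385]]);k=np.array([2,3,-2,-3])*np.pi/8
f=lambda p:(p[:2]+.084*np.c_[np.cos(p[2]+k),np.sin(p[2]+k)]-S).ravel()
s=least_squares(f,[.523,.044,-.4]);print("studs",s.x,np.degrees(s.x[2]),s.fun.round(4))
im,d=get_image("top");c=calibration("top");v,u=np.mgrid[:384,:512]
P=np.stack([(u-c["cx"])/c["fx"]*d,(v-c["cy"])/c["fy"]*d,d],-1)@rot(c).T+c["xyz"]
m=(abs(P[...,2]-.087)<.008)&(np.hypot(P[...,0]-.523,P[...,1]-.044)<.05)
b=P[m][:,:2].astype(np.float32);r=cv2.minAreaRect(b*1000);print("bar",m.sum(),b.mean(0),r)
w,V=np.linalg.eigh(np.cov(b.T));a=np.arctan2(V[1,1],V[0,1]);print(np.degrees(a))
print(readout.read_t(), readout.read_orientation(), R.from_quat(readout.read_orientation()).as_matrix().round(2))
H=np.load("H.npy");print("near stand max height", H[150:320,340:480].max(), H[int((1-.62)/.002),int((.8-.15)/.002)])
yy=s.x[2]
for z in(.3,.049):
  for t in np.arange(0,-70,-22.5):
    for fl in(0,np.pi):
      Rz=R.from_euler("z",yy+np.radians(t)+fl)*R.from_matrix(np.diag([1,-1,-1]))
      q=bot.ik([s.x[0],s.x[1],z],Rz.as_quat());print(z,t,fl,None if q is None else np.round(q,2))
E
```

```text
studs [ 0.5261104   0.04505044 -0.34722445] -19.89449537779829 [ 0.0002  0.0003  0.      0.0002 -0.     -0.0001 -0.0002 -0.0004]
bar 248 [0.5245482  0.04432925] ((525.2384643554688, 44.67449951171875), (14.249235153198242, 59.30096435546875), 70.14277648925781)
160.21918758130514
0.65 [1.38943117e-01 9.90300363e-01 3.53083670e-05 1.13007026e-05] [[-0.96  0.28  0.  ]
 [ 0.28  0.96  0.  ]
 [-0.    0.   -1.  ]]
near stand max height 0.2672297 0.26289812
0.3 0.0 0 [ 0.02 -0.07  1.26 -0.    1.96  1.94]
0.3 0.0 3.141592653589793 [ 0.02 -0.07  1.26 -0.    1.96 -1.2 ]
0.3 -22.5 0 [ 0.02 -0.07  1.26 -0.    1.96  2.33]
0.3 -22.5 3.141592653589793 [ 0.02 -0.07  1.26 -0.    1.96 -0.81]
0.3 -45.0 0 None
0.3 -45.0 3.141592653589793 [ 0.02 -0.07  1.26 -0.    1.96 -0.42]
0.3 -67.5 0 None
0.3 -67.5 3.141592653589793 [ 0.02 -0.07  1.26 -0.    1.96 -0.02]
0.049 0.0 0 [ 0.02 -0.07  1.7  -0.    1.51  1.94]
0.049 0.0 3.141592653589793 [ 0.02 -0.07  1.7  -0.    1.51 -1.2 ]
0.049 -22.5 0 [ 0.02 -0.07  1.7  -0.    1.51  2.33]
0.049 -22.5 3.141592653589793 [ 0.02 -0.07  1.7  -0.    1.51 -0.81]
0.049 -45.0 0 None
0.049 -45.0 3.141592653589793 [ 0.02 -0.07  1.7  -0.    1.51 -0.42]
0.049 -67.5 0 None
0.049 -67.5 3.141592653589793 [ 0.02 -0.07  1.7  -0.    1.51 -0.02]
```

The studs fit to 0.4 mm: axis (0.526, 0.045), arm at -19.9°. Blue is therefore stop -2, which is two clicks clockwise. I'll grasp across the bar now.

```bash
cat >> h.py <<'E'
C=np.array([.5257,.0449]);A0=np.radians(-19.85)
def q(deg): return (R.from_euler("z",A0+np.radians(deg)+np.pi)*R.from_matrix(np.diag([1,-1,-1]))).as_quat()
E
python3 - <<'E'
from h import *
p=readout.read_ee_pos()
bot.servo_line([p[0],p[1],.33],speed=.25)
bot.movep([*C,.33],q(0))
bot.servo_line([*C,.12],speed=.25)
print(bot.servo_line([*C,.053],speed=.08,until_force=8),readout.read_ee_pos())
bot.grasp()
print(readout.read_gripper_width(),readout.read_finger_force(),readout.read_contact_force(),readout.read_torque(),readout.read_t())
im,d=get_image("scene");cv2.imwrite("pics/g1.png",im[100:340,80:400,::-1])
E
```

```text
False [0.52609906 0.04492429 0.0536295 ]
0.01411025412395353 30.000717043876648 [ 2.34322266  4.23282717 -0.97630161] [ 0.51733806 -0.34657024 -0.09837379] 6.625
```

View pics/g1.png

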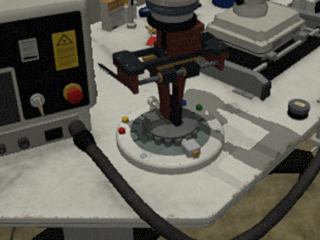

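The crop shows the gripper holding the bar (fingers near (175,105)), clear of the box and hose, with the opening at 14.1 mm. Now I'll turn in small steps, watching the torque for clicks.

```bash
python3 - <<'E'
from h import *
z=readout.read_ee_pos()[2]
for a in (-5,-10,-14,-18,-22.5,-27.5,-32.5,-37,-41,-45):
    bot.movep([*C,.053],q(a))
    print(a,readout.read_torque()[2].round(3),np.abs(readout.read_contact_force()).max().round(1),readout.read_gripper_width().round(4))
bot.dwell(.3)
print(readout.read_torque(),readout.read_t())
E
```

```text
Traceback (most recent call last):
AttributeError: 'float' object has no attribute 'round'
```

```bash
python3 - <<'E'
from h import *
for a in (-5,-10,-14,-18,-22.5,-27.5,-32.5,-37,-41,-45):
    if a<-5: bot.movep([*C,.053],q(a))
    print(a,"%.3f %.1f %.4f"%(readout.read_torque()[2],np.abs(readout.read_contact_force()).max(),readout.read_gripper_width()))
bot.dwell(.3)
print(readout.read_torque(),readout.read_t())
E
```

```text
-5 0.061 5.1 0.0138
-10 0.033 4.4 0.0140
-14 -0.029 5.0 0.0135
-18 -0.116 4.6 0.0137
-22.5 -0.032 5.3 0.0140
-27.5 0.139 4.9 0.0139
-32.5 -0.026 4.3 0.0137
-37 -0.076 4.5 0.0139
-41 -0.154 5.1 0.0141
-45 -0.066 4.7 0.0138
[ 0.44236217 -0.2469042  -0.11112412] 9.475
```

Torque reversed sign twice, so that's two clicks. Now I'll release, retreat straight up and check.

```bash
python3 - <<'E'
from h import *
bot.gripper_open()
bot.servo_line([*C,.33],speed=.2)
bot.movep([.40,.30,.36],q(-45)); bot.dwell(.2)
im,d=get_image("top");c=calibration("top");v,u=np.mgrid[:384,:512]
cv2.imwrite("pics/e1.png",cv2.resize(im[147:297,134:334,::-1],(600,450),interpolation=cv2.INTER_CUBIC))
P=np.stack([(u-c["cx"])/c["fx"]*d,(v-c["cy"])/c["fy"]*d,d],-1)@rot(c).T+c["xyz"]
m=(abs(P[...,2]-.087)<.008)&(np.hypot(P[...,0]-.5257,P[...,1]-.0449)<.05)
b=P[m][:,:2];w,V=np.linalg.eigh(np.cov(b.T))
print(m.sum(),b.mean(0),np.degrees(np.arctan2(V[1,1],V[0,1])),"want -64.85",readout.read_t())
E
```

```text
254 [0.52465198 0.0443485 ] 115.25727466231154 want -64.85 13.5583
```

View pics/e1.png

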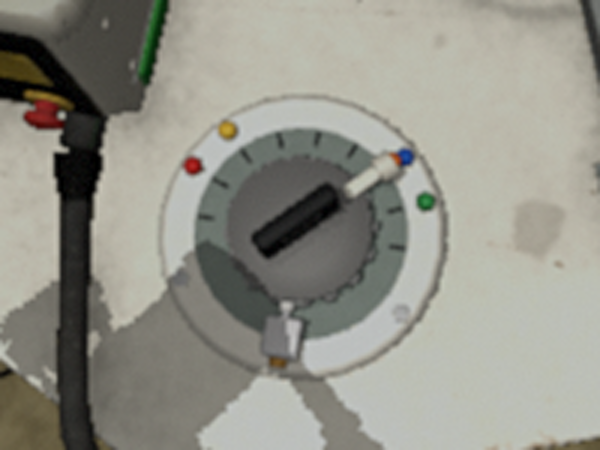

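The arm points at the blue stud (lamp at (395,160), stud at (405,157)). The measured bar angle is -64.74° against the target -64.85°.

```bash
python3 -c "
from rig import bot
print(bot.close_job())"
```

```text
the job is handed in; nothing more can be done
None
```

The light arm is set at the blue stud (stop -2, two clicks clockwise), measured within about 0.1° of the stop; the gripper has let go and is clear, and the job was handed in after about 14 s.

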